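# Unlock and open the battery box

## Task

Open the grey battery box so that the packs in it can be got at: push in the spring knob on its metal cover, and keeping it in turn it clockwise past its safety stop as far as it goes (do not force it round without pushing), and slide the cover all the way open towards the deck end of the box. Then let go of the knob so that it springs back out, and leave the tape measure on the box, the spare battery pack and the roll of tape where they are.

Things in the scene. Friction and masses are not known exactly. Their poses are not given: they have to be found in the camera images.
- battbox: Grey steel battery box, fixed, 200 x 340 x 112 mm (own x, y, z); origin: centre of its underside, z up. Side walls 122 mm high guide the cover. Its -y half is an open compartment under the metal cover; its +y half is a closed deck, 112 mm high, with a groove along it. The cover slides over the deck in own +y to a low lip 100 mm from the origin; beyond the lip lies the tape measure.
- cover (a joint): How far the cover is open, m: 0 shut, 0.100 fully open at its end stop. A bare metal plate 168 x 158 x 5 mm, its top 118 mm above the bench. Slides in the box's own +y with about 3 N friction and stays where left. Locked (but for 2 mm play) until the knob is turned more than about 0.95 rad.
- knob_push (a joint): How far the knob is pushed in (straight down), m: 0 out, 0.009 fully in. Spring: 4 N to start, 10 N when fully in.
- knob (a joint): Angle of the knob, rad, growing clockwise seen from above. 0 to 0.18: free play when locked; there the safety stop blocks it unless the knob is pushed in 6 mm or more. Past about 0.65 the stop is behind it and the knob may come out again. 1.22 (70 degrees) is its end. Turns easily (0.05 N m).
- knob_grip (a point): Grip point of the black knob on the cover, on its upright axis, 14 mm below its top, 159 mm above the bench when out. A disc 52 mm across, its top 22 mm below this point, its underside 11 mm above the cover, carries a bar grip 50 long, 14 thick, 36 mm tall: pinch it across the 14 mm from above. At joint value 1.22 the bar lies along the box's y.
- bar_dir (a point): Centre of the top of the knob's bar grip; its own x axis points along the bar (50 mm), z up.
- tape_measure: Tape measure, grey, 62 x 36 x 40 mm, loose on the deck end of the box; origin at the centre of its underside. A bystander.
- spare_pack: Spare battery pack, black with grey top, 75 x 110 x 59 mm, loose on the bench at the box's deck end; origin at the centre of its underside. A bystander.
- tape_roll: Roll of grey tape, 100 mm across, 48 mm high, loose on the bench at the box's other end; origin at the centre of its underside. A bystander.

How it is judged:
By the outcome, as a careful person would: the job done as asked, in the order asked, and still so for the second after the job is handed in, with the robot touching nothing.
It also fails if it takes over 38 s, if anything falls off the work surface, if the arm or the gripper's body presses on something with over 40 N, if the wrist force passes 120 N, or if a joint passes its speed limit or range.

## Robot

A 6-joint arm with a two-finger parallel gripper is mounted at the origin on the work surface. World frame = base frame: x ahead of the robot, y to its left, z up, the work surface at z = 0. Lengths are in m, angles in rad, forces in N, time in s.
With the tool pointing down it reaches from about 0.375 to 0.75 m from the base axis. Payload 9 kg.
Tool frame: the origin (TCP) lies between the finger pads; the fingertips stand 14 mm ahead of it and the grasp point (between the pads) lies 5 mm behind it (tip_extent is the z of the fingertips in the tool frame, in m); z points along the fingers, y is the line along which they close (so a half turn about z gives the same grasp; the last joint's range is limited). The gripper opens to 85 mm and grips with 20 to 120 N. Pads are 22 mm wide; open, the fingers measure 114 mm over their backs; the gripper's body (76 mm by 85 mm) begins 54 mm behind the grasp point. The pads swing forward as they close: fully open they stand 13 mm farther back than shut.
Start: joints at [1.103, 0.104, 0.097, 1.564, 0, 1.353], TCP at [0.148, 0.581, 0.217] pointing down, gripper open.
Joint ranges: [-2.99, 2.99], [-0.84, 1.86], [-1.1, 1.16], [-1.84, 2.11], [-1.51, 1.56], [-3.14, 3.14]. Speed limits (rad/s): [2.22, 2.22, 2.57, 3.14, 3.14, 3.14].

## Interface

Orientations are given as a unit quaternion [x, y, z, w].
In Python, from cell import read_state, grab_frame, camera_info, finish_job, spot_in, cut_out, place_of, tip_extent gives the robot as it stands.
- The arm moves only by the shell command python3 -m jog 'ROWS' [OPENING]. ROWS is a JSON object of lists of equal length, an entry for each row: "dp": the shift along the tool's x, y, z scaled (see below), a list of three; "angular": the turn, a rotation vector about the tool's x, y, z scaled (see below), a list of three. A call has 1 to 12 rows; each row shifts and turns the commanded pose from where the row before left it, along the tool's axes as they then stand; what a row does not reach is not made up. The controller multiplies each number of a shift by 0.25 m and each number of a turn by 45 degrees. A row lasts 1/10 s, in which the tool goes at most 50 mm and 8.59 degrees, less where a joint would pass 70% of its speed; a pose out of reach is approached as far as the arm can. A call with a number of a shift or a turn outside -1 to 1 is refused whole. A call with a gripper value outside its range is refused whole. OPENING is the closure, from 0 (fully open) to 1 (shut), set as the call begins (- or left out, the last holds). The fingers move at their own pace and stop on an object; the grip force is fixed at half the most. Time passes only in rows, so rows that do not move let the fingers close. It gives the time, the measured TCP pose, the force, the opening and the grip force at its end, in the units of the state.
- read_state(): the state, without advancing time (a new reading comes with each control period).
- grab_frame(name): name is "scene" or "top" or "wrist"; returns the picture (420x560x3 uint8, red, green, blue); there is no depth.
- camera_info(name): a dict with "intrinsics" (3x3 intrinsics, pixels), "rvec" (rotation vector, rad) and "tvec" (3), from world to camera coordinates, as OpenCV has them. Camera axes: x right, y down, z forward; pixel columns grow to the right and rows downward; lengths in m; the calibration is good to about 2 mm. A picture is of the moment at which its call begins: read the wrist's pose just before it. camera_info takes no time and is no camera call; for the wrist camera it gives the pose at the moment of the call.
- finish_job(): hands the job in; it is judged then, once.
Trained networks look in the newest picture that a camera, given by its name, has taken for a name from the list of things; names that differ only in an ending like _2 or _b are one class to them, and where a whole thing is asked for, a point or a joint stands for the part that bears it (a point fixed in the world has none). Each returns a list of dicts, best first, with "confidence" (0 to 1); they miss things now and then, are a little off and sometimes report something else, mostly with a low value. They report only what shows in the picture. A call takes as long as a camera call.
- spot_in(thing, camera): "rect" ([centre column, centre row, width, height] in pixels, round what is visible of it).
- cut_out(thing, camera): "pixels" (420x560 bool, what is visible of it) and "rect" ([centre column, centre row, width, height] in pixels, round what is visible of it).
- place_of(thing, camera): "centre" ([column, row] in pixels: a listed point, or the origin of a listed thing).
The state is a dict: "t": time; "joint_pos": joint angles; "qd": joint speeds; "joint_efforts": joint torques, N m; "eef_pos": TCP position; "orientation": TCP orientation; "wrist_force": force on the tool from outside, world axes, zero at the start; "ft_torque": the same for the moment, N m; "width": finger opening in m; "grasp_force": force on a finger pad.
Only numpy, scipy, OpenCV 4.12 (cv2) and the standard library are available. Lean on these libraries where they do the work, as an engineer would, in place of code of your own. Each camera call takes 0.05 s, during which the arm holds its last target. There are 200 camera calls.

## Working session

There is one attempt and no reset: what is moved stays moved. The work goes in short steps, Python scripts to look and compute and a shell command to move; the robot and the scene stay as the last step left them, time stands still between calls to the robot, and variables do not carry over. Pictures are saved under pics/ and viewed, at most 10 in all, crops included, and the job is handed in when it is done.

```bash
mkdir -p pics; ls
cat > h.py <<'E'
import numpy as np, cv2
from cell import *
from scipy.spatial.transform import Rotation as R
def ray(cam,px,ci=None):
    ci=ci or camera_info(cam); K=np.array(ci["intrinsics"]);Rm=R.from_rotvec(np.ravel(ci["rvec"])).as_matrix();t=np.ravel(ci["tvec"])
    d=Rm.T@np.linalg.solve(K,[px[0],px[1],1]); return -Rm.T@t,d
def atz(cam,px,z,ci=None):
    o,d=ray(cam,px,ci); return o+d*(z-o[2])/d[2]
def save(cam,name):
    im=grab_frame(cam); cv2.imwrite('pics/'+name,cv2.cvtColor(np.asarray(im),cv2.COLOR_RGB2BGR)); return im
def rows(): 
    s=read_state(); return s
E
python3 - <<'E'
from h import *
np.set_printoptions(precision=4,suppress=True)
for c in ["scene","top"]:
    save(c,c+"0.png")
    for n,z in [("knob_grip",.159),("bar_dir",.173),("battbox",0),("tape_measure",.112),("spare_pack",0),("tape_roll",0)]:
        for r in place_of(n,c)[:1]: print(c,n,r["confidence"],np.round(r["centre"],1),atz(c,r["centre"],z))
print(read_state())
E
```

```text
pics
scene knob_grip 0.8 [223.4 243. ] [ 0.564  -0.1491  0.159 ]
scene bar_dir 0.84 [222.3 243.1] [ 0.5728 -0.1583  0.173 ]
scene battbox 0.88 [246.3 275.7] [ 0.5529 -0.0932  0.    ]
scene tape_measure 0.85 [306.6 207.2] [0.5876 0.0585 0.112 ]
scene spare_pack 0.89 [309.7 206.9] [0.5222 0.1574 0.    ]
scene tape_roll 0.65 [149.2 362.4] [ 0.5582 -0.3457  0.    ]
top knob_grip 0.58 [349.2 214.9] [ 0.5615 -0.1507  0.159 ]
top bar_dir 0.96 [346.5 212.4] [ 0.5666 -0.1419  0.173 ]
top battbox 0.59 [314.3 214.1] [ 0.5664 -0.084   0.    ]
top tape_measure 0.81 [261.1 204.2] [0.5835 0.0574 0.112 ]
top spare_pack 0.73 [221.1 229.4] [0.518 0.168 0.   ]
top tape_roll 0.73 [407.3 221.3] [ 0.5536 -0.3367  0.    ]
{'t': 0.7, 'joint_pos': array([ 1.1033,  0.1041,  0.0973,  1.5639, -0.    ,  1.3531]), 'qd': array([-0.0003,  0.0009,  0.0019, -0.0001, -0.    , -0.0021]), 'joint_efforts': array([  0.    , -55.6622,  50.3683,   0.0002,  -0.0002,  -0.0001]), 'eef_pos': array([0.1483, 0.5814, 0.2168]), 'orientation': array([0.1246, 0.9922, 0.0001, 0.    ]), 'wrist_force': array([-0.1042,  0.2623,  0.3246]), 'ft_torque': array([-0.025 , -0.0552, -0.0051]), 'grasp_force': 0.0, 'width': 0.08540894728544454}
```

Run:
```python
import cv2,numpy as np
a=cv2.imread('pics/top0.png'); b=cv2.imread('pics/scene0.png')
a=cv2.resize(a[140:300,180:460],None,fx=2.8,fy=2.8,interpolation=3)
cv2.imwrite('pics/a.png',a)
```

```text
(no output)
```

View pics/a.png

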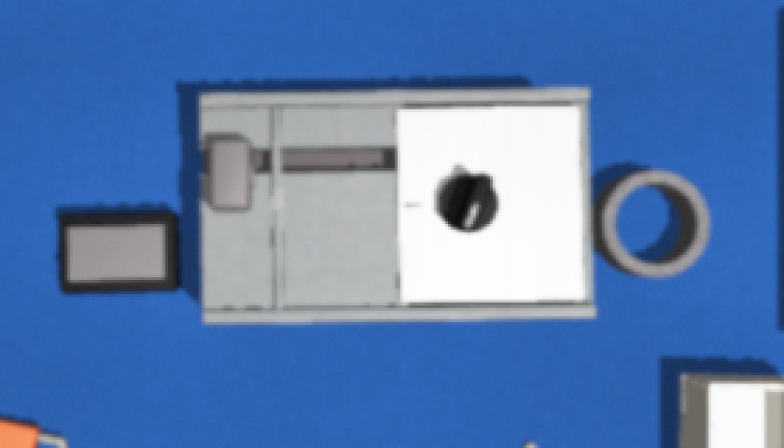

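View pics/scene0.png

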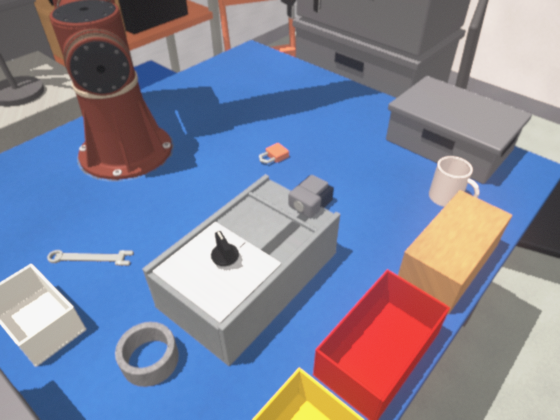

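The top view shows the box with its own +y pointing left in the image (close to world +y). The bar is about 70° from the box axis, so yaw is about -20°. The spare pack and tape measure are at the left and the tape roll is at the right. I'm moving above the knob.

```bash
python3 -m jog '{"dp":[[-0.117,-0.121,-0.02],[-0.117,-0.121,-0.02],[-0.117,-0.121,-0.02],[-0.117,-0.121,-0.02],[-0.117,-0.121,-0.02],[-0.117,-0.121,-0.02],[-0.117,-0.121,-0.02],[-0.117,-0.121,-0.02],[-0.117,-0.121,-0.02],[-0.117,-0.121,-0.02]],"angular":[[0,0,0],[0,0,0],[0,0,0],[0,0,0],[0,0,0],[0,0,0],[0,0,0],[0,0,0],[0,0,0],[0,0,0]]}' 0.3
python3 -m jog '{"dp":[[-0.117,-0.121,0],[-0.117,-0.121,0],[-0.117,-0.121,0],[-0.117,-0.121,0],[-0.117,-0.121,0],[-0.117,-0.121,0],[-0.117,-0.121,0],[-0.117,-0.121,0],[0,0,0],[0,0,0]],"angular":[[0,0,0],[0,0,0],[0,0,0],[0,0,0],[0,0,0],[0,0,0],[0,0,0],[0,0,0],[0,0,0],[0,0,0]]}'
python3 - <<'E'
from h import *
np.set_printoptions(precision=4,suppress=True)
s=read_state(); ci=camera_info("wrist"); save("wrist","w1.png")
print(s["eef_pos"],s["orientation"],s["width"],tip_extent() if callable(tip_extent) else tip_extent)
print("cam",ray("wrist",[280,210],ci))
for n,z in [("knob_grip",.159),("bar_dir",.173)]:
    for r in place_of(n,"wrist")[:2]: print(n,r["confidence"],r["centre"],atz("wrist",r["centre"],z,ci))
np.save("ci1.npy",ci,allow_pickle=True)
E
```

```text
t: 1.7
eef_pos: [0.3575, 0.2145, 0.2672]
orientation: [0.125, 0.992, 0.0, 0.0]
wrist_force: [0.6, 0.3, -0.9]
width: 0.0593
grasp_force: 0.0
t: 2.7
eef_pos: [0.5238, -0.0769, 0.2663]
orientation: [0.125, 0.992, 0.0, -0.001]
wrist_force: [0.9, 0.1, -0.7]
width: 0.0599
grasp_force: 0.0
[ 0.5238 -0.0769  0.2663] [ 0.1254  0.9921  0.0003 -0.0005] 0.05986288754422789 0.014
cam (array([ 0.4565, -0.0594,  0.4236]), array([ 0.2707, -0.065 , -0.9605]))
knob_grip 0.72 [209.4, 271.1] [ 0.5696 -0.151   0.159 ]
bar_dir 0.72 [206.1, 276.9] [ 0.568  -0.1505  0.173 ]
```

View pics/w1.png

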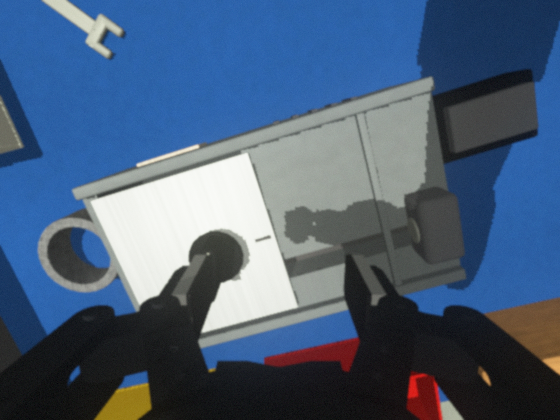

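The wrist view shows the knob disc around (219,255), with the left finger hiding the bar. The box rim runs from (76,190) to (432,80) and the cover edge from (247,155) to (298,305). I'm using those to get the box yaw.

Run:
```python
from h import *
np.set_printoptions(precision=4,suppress=True)
ci=np.load("ci1.npy",allow_pickle=True).item()
a,b=atz("wrist",(76,190),.122,ci),atz("wrist",(432,80),.122,ci); d=b-a; print(a,b,"yaw",np.degrees(np.arctan2(-d[0],d[1])))
a,b=atz("wrist",(247,155),.118,ci),atz("wrist",(298,305),.118,ci); d=b-a; print(a,b,"yaw",np.degrees(np.arctan2(d[1],d[0])))
for q in [(200,95),(590,88),(203,322),(596,317)]: print(atz("top",(180+q[0]/2.8,140+q[1]/2.8),.122))
print(atz("wrist",(219,255),.137,ci))
```

```text
[ 0.4753 -0.2586  0.122 ] [0.4624 0.074  0.122 ] yaw 2.2240392864601297
[ 0.4844 -0.0963  0.118 ] [ 0.6473 -0.0876  0.118 ] yaw 3.042059638574985
[0.6562 0.0827 0.122 ]
[ 0.6713 -0.2562  0.122 ]
[0.4596 0.0743 0.122 ]
[ 0.4731 -0.2642  0.122 ]
[ 0.5654 -0.1449  0.137 ]
```

```bash
python3 -m jog '{"dp":[[-0.117,-0.119,0.04],[-0.117,-0.119,0.04],[0,0,0],[0,0,0]],"angular":[[0,0,0],[0,0,0],[0,0,0.073],[0,0,0]]}'
python3 - <<'E'
from h import *
np.set_printoptions(precision=4,suppress=True)
s=read_state(); ci=camera_info("wrist"); save("wrist","w2.png")
print(s["eef_pos"],s["orientation"],s["width"])
for n,z in [("knob_grip",.159),("bar_dir",.173)]:
    for r in place_of(n,"wrist")[:2]: print(n,r["confidence"],r["centre"],atz("wrist",r["centre"],z,ci))
np.save("ci2.npy",ci,allow_pickle=True)
E
```

```text
t: 3.25
eef_pos: [0.5657, -0.148, 0.2463]
orientation: [0.153, 0.988, 0.0, -0.0]
wrist_force: [-0.4, 0.6, 1.3]
width: 0.0597
grasp_force: 0.0
[ 0.5657 -0.148   0.2463] [ 0.1533  0.9882  0.0003 -0.0005] 0.059714901449196806
knob_grip 0.61 [276.0, 214.5] [ 0.5699 -0.1512  0.159 ]
bar_dir 0.75 [275.6, 214.5] [ 0.5658 -0.15    0.173 ]
```

View pics/w2.png

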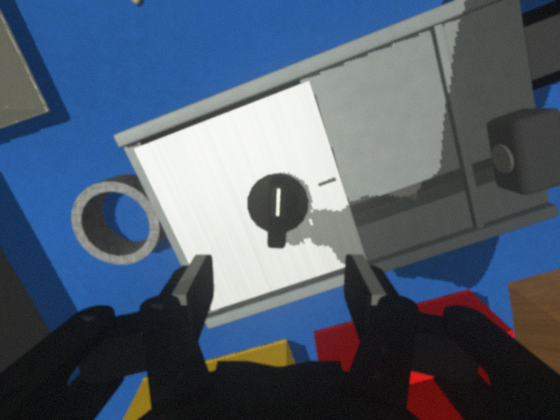

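The bar is between the fingers and lines up with the tool (image vertical at column 277). I'm descending to grip it.

```bash
python3 -m jog '{"dp":[[0,-0.006,0.12],[0,0,0.12],[0,0,0.12],[0,0,0],[0,0,0]],"angular":[[0,0,0],[0,0,0],[0,0,0],[0,0,0],[0,0,0]]}'
python3 -m jog '{"dp":[[0,0,0],[0,0,0],[0,0,0],[0,0,0],[0,0,0],[0,0,0]],"angular":[[0,0,0],[0,0,0],[0,0,0],[0,0,0],[0,0,0],[0,0,0]]}' 1
python3 - <<'E'
from h import *
np.set_printoptions(precision=4,suppress=True)
s=read_state(); print(s["eef_pos"],s["orientation"],s["wrist_force"],s["ft_torque"],s["width"],s["grasp_force"])
E
```

```text
t: 3.9
eef_pos: [0.5653, -0.1492, 0.1578]
orientation: [0.152, 0.988, -0.0, 0.0]
wrist_force: [-0.1, -0.1, -0.0]
width: 0.0597
grasp_force: 0.0
t: 4.5
eef_pos: [0.5658, -0.15, 0.1572]
orientation: [0.153, 0.988, -0.0, 0.001]
wrist_force: [0.4, 1.2, 4.9]
width: 0.0001
grasp_force: 1.9
[ 0.5658 -0.15    0.1572] [ 0.1529  0.9882 -0.      0.0006] [0.435  1.2002 4.9364] [ 0.2094 -0.2623  0.0056] 0.00012317052901778756 1.8635729793459177
```

Run:
```python
from h import *
a=save("scene","s2.png")[170:300,140:340]; b=save("wrist","w3.png")[150:420,120:440]
a=cv2.resize(a,(500,325),interpolation=3); b=cv2.resize(b,(385,325))[:,:290]
cv2.imwrite("pics/c.png",np.hstack([a,b])[:,:,::-1])
```

```text
(no output)
```

View pics/c.png

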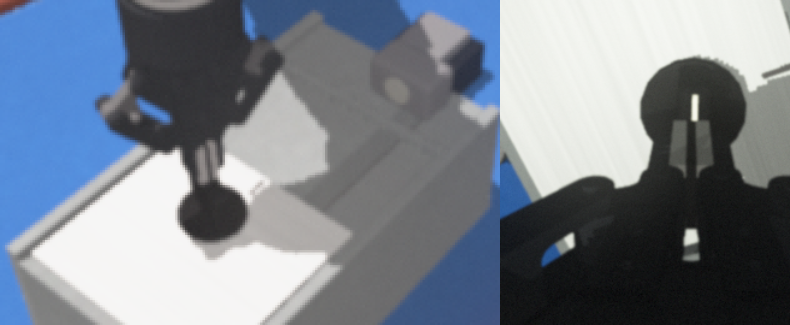

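The pads seem to sit on the bar, but the width reads 0. I'm zooming in and projecting known points to settle it.

Run:
```python
from h import *
s=read_state();R0=R.from_quat(s["orientation"]).as_matrix();p=s["eef_pos"]
def prj(c,P):
    ci=camera_info(c); return cv2.projectPoints(np.array(P,float).reshape(-1,3),np.ravel(ci["rvec"]),np.ravel(ci["tvec"]),np.array(ci["intrinsics"]),None)[0].reshape(-1,2)
y=np.radians(162.4);u=np.array([np.cos(y),np.sin(y),0]);k=np.array([.566,-.150,.173])
P=[p+R0@[0,0,.014],k,k+.025*u,k-.025*u,[.566,-.15,.137]]
out=[]
for c,f,x0,y0,w,h in [("scene","s2.png",180,190,80,90),("scene","scene0.png",180,190,80,90),("wrist","w3.png",220,170,120,135)]:
    im=cv2.imread("pics/"+f)[y0:y0+h,x0:x0+w]; im=np.clip(im.astype(float)*1.8+20,0,255).astype(np.uint8)
    q=prj(c,P); print(f,np.round(q).tolist())
    k2=400/h; im=cv2.resize(im,None,fx=k2,fy=k2,interpolation=3)[:,:360]
    for i,a in enumerate(q): cv2.circle(im,tuple(int(v) for v in (a-[x0,y0])*k2),3,[(0,0,255),(0,255,0),(255,0,0),(255,255,0),(255,0,255)][i],-1)
    out.append(cv2.resize(im,(int(im.shape[1]*.74),int(400*.74))))
cv2.imwrite("pics/d.png",np.hstack(out))
print(np.hstack(out).shape)
```

```text
s2.png [[225.0, 250.0], [223.0, 239.0], [217.0, 230.0], [229.0, 248.0], [225.0, 252.0]]
scene0.png [[225.0, 250.0], [223.0, 239.0], [217.0, 230.0], [229.0, 248.0], [225.0, 252.0]]
w3.png [[278.0, 244.0], [278.0, 269.0], [278.0, 218.0], [278.0, 316.0], [278.0, 241.0]]
(296, 789, 3)
```

View pics/d.png

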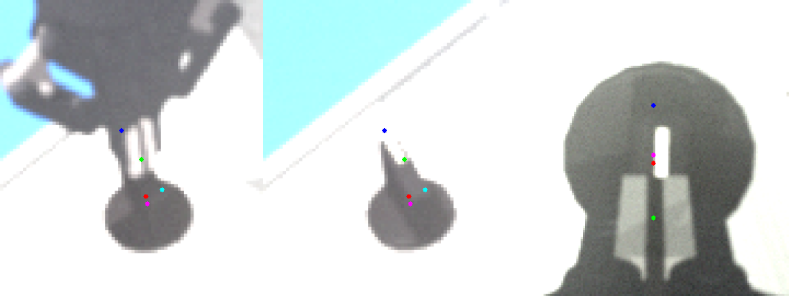

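```bash
python3 -m jog '{"dp":[[0,0,0],[0,0,0],[0,0,0],[0,0,0],[0,0,-0.1],[0,0,-0.1],[0,0,0]],"angular":[[0,0,0],[0,0,0],[0,0,0],[0,0,0],[0,0,0],[0,0,0],[0,0,0]]}' 0.5
python3 - <<'E'
from h import *
np.set_printoptions(precision=4,suppress=True)
s=read_state(); ci=camera_info("wrist"); im=save("wrist","w4.png")
print(s["eef_pos"],s["wrist_force"],s["width"])
for n,z in [("knob_grip",.159),("bar_dir",.173)]:
    for r in place_of(n,"wrist")[:1]: print(n,r["confidence"],r["centre"],atz("wrist",r["centre"],z,ci))
c=im[160:310,200:360].astype(float); c=np.clip(c*2+10,0,255).astype(np.uint8)
cv2.imwrite("pics/e.png",cv2.resize(c,None,fx=4,fy=4,interpolation=3)[:,:,::-1])
E
```

```text
t: 5.3
eef_pos: [0.5666, -0.1505, 0.2101]
orientation: [0.153, 0.988, -0.001, 0.002]
wrist_force: [0.4, -0.2, 1.1]
width: 0.0429
grasp_force: 0.0
[ 0.5666 -0.1505  0.2101] [ 0.367  -0.1625  1.1022] 0.04286486009434
knob_grip 0.96 [275.2, 228.1] [ 0.5695 -0.1536  0.159 ]
bar_dir 0.56 [278.3, 229.7] [ 0.5664 -0.1504  0.173 ]
```

View pics/e.png

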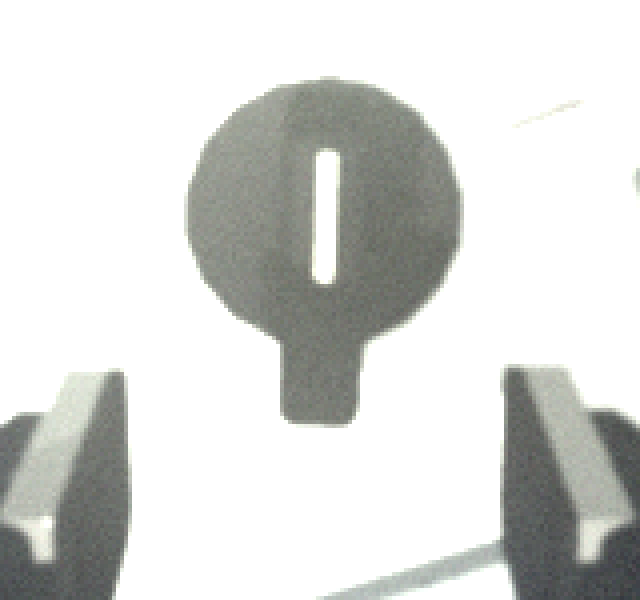

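Run:
```python
from h import *
np.set_printoptions(precision=4,suppress=True)
s=read_state(); ci=camera_info("wrist"); K=np.array(ci["intrinsics"]); print(K[0])
R0=R.from_quat(s["orientation"]).as_matrix();p=s["eef_pos"]
def prj(P): return cv2.projectPoints(np.array(P,float).reshape(-1,3),np.ravel(ci["rvec"]),np.ravel(ci["tvec"]),K,None)[0].reshape(-1,2)
print("cam in tool",R0.T@(ray("wrist",[0,0],ci)[0]-p), R0.T@ray("wrist",[280,210],ci)[1])
# tool pts: tips, pads, +-x 11mm
for z in(.014,0,-.005,.005,-.013): print(z,prj([p+R0@[x,y,z] for x in(-.011,.011) for y in (-.0215,.0215)]).ravel())
g=lambda x,y:(200+x/4,160+y/4)
for z in (.173,.16,.14): print(z,*[atz("wrist",g(*q),z,ci)[:2] for q in [(283,425),(360,425),(321,147)]])
for z in (.137,.12): print(z,*[atz("wrist",g(*q),z,ci)[:2] for q in [(186,215),(462,215),(321,77)]])
```

```text
[332.0959   0.     278.4865]
cam in tool [ 0.0697  0.0003 -0.1572] [-0.2794  0.0039  0.9602]
0.014 [240.0645 262.6848 316.5031 262.5804 238.7122 225.644  317.7115 225.5299]
0 [237.0747 274.2678 319.4478 274.1572 235.5054 234.6665 320.8601 234.5449]
-0.005 [235.8912 278.8528 320.6135 278.7399 234.2314 238.251  322.1109 238.1265]
0.005 [238.1943 269.9301 318.3451 269.8218 236.7083 231.2822 319.679  231.1634]
-0.013 [233.8505 286.7587 322.6235 286.642  232.0284 244.4493 324.274  244.3197]
0.173 [ 0.585 -0.161] [ 0.5887 -0.1495] [ 0.5441 -0.1418]
0.16 [ 0.5909 -0.1632] [ 0.5948 -0.151 ] [ 0.5472 -0.1427]
0.14 [ 0.6    -0.1667] [ 0.6043 -0.1532] [ 0.5519 -0.1441]
0.137 [ 0.5572 -0.1709] [ 0.5721 -0.1242] [ 0.5408 -0.1405]
0.12 [ 0.5616 -0.1741] [ 0.5776 -0.1239] [ 0.5439 -0.1414]
```

The image shows the real fingertips about 29 mm further back than stated: they sit near tool z = -0.015, so they closed on top of the bar. Going lower by that amount, watching the force.

```bash
python3 -c "
import cell;print(cell.tip_extent() if callable(cell.tip_extent) else cell.tip_extent)"
python3 -m jog '{"dp":[[0,0,0.11],[0,0,0.11],[0,0,0.07],[0,0,0.03],[0,0,0],[0,0,0]],"angular":[[0,0,0],[0,0,0],[0,0,0],[0,0,0],[0,0,0],[0,0,0]]}'
python3 - <<'E'
from h import *
np.set_printoptions(precision=4,suppress=True)
s=read_state(); im=save("wrist","w5.png")
print(s["eef_pos"],s["wrist_force"],s["width"])
c=im[160:310,200:360].astype(float); c=np.clip(c*2+10,0,255).astype(np.uint8)
cv2.imwrite("pics/f.png",cv2.resize(c,None,fx=3,fy=3,interpolation=3)[:,:,::-1])
E
```

```text
0.014
t: 6.05
eef_pos: [0.5656, -0.15, 0.1272]
orientation: [0.153, 0.988, -0.0, 0.0]
wrist_force: [0.8, -0.6, -0.3]
width: 0.043
grasp_force: 0.0
[ 0.5656 -0.15    0.1272] [ 0.787  -0.6205 -0.3454] 0.04295728193282236
```

View pics/f.png

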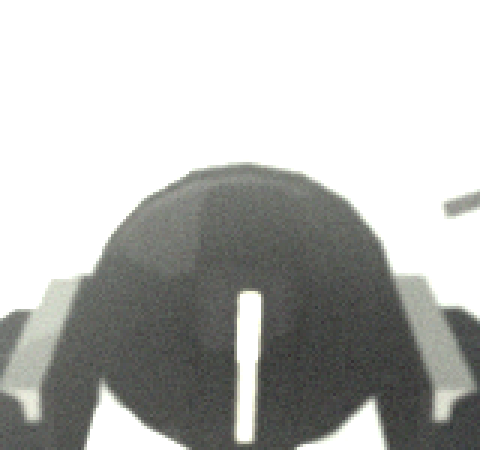

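```bash
python3 -m jog '{"dp":[[0,0,0],[0,0,0],[0,0,0],[0,0,0],[0,0,0]],"angular":[[0,0,0],[0,0,0],[0,0,0],[0,0,0],[0,0,0]]}' 1
python3 -c "
from cell import *
print(read_state()['ft_torque'])"
```

```text
t: 6.6
eef_pos: [0.5659, -0.1495, 0.1272]
orientation: [0.153, 0.988, 0.0, 0.001]
wrist_force: [2.0, 5.7, 4.3]
width: 0.0128
grasp_force: 61.9
[ 1.00514357 -0.55830537  0.02279968]
```

Gripped. Next I'm pushing it in.

```bash
python3 -m jog '{"dp":[[0,0,0.018],[0,0,0.018],[0,0,0],[0,0,0]],"angular":[[0,0,0],[0,0,0],[0,0,0],[0,0,0]]}'
```

```text
t: 7.0
eef_pos: [0.566, -0.1496, 0.1189]
orientation: [0.153, 0.988, 0.0, 0.001]
wrist_force: [0.5, 6.3, 8.8]
width: 0.013
grasp_force: 63.0
```

```bash
python3 -m jog '{"dp":[[0,0,0.002],[0,0,0],[0,0,0],[0,0,0]],"angular":[[0,0,0.1],[0,0,0.1],[0,0,0.1],[0,0,0]]}'; python3 -c "
from cell import *
print(read_state()['ft_torque'])"
```

```text
t: 7.4
eef_pos: [0.5661, -0.1491, 0.1188]
orientation: [0.269, 0.963, 0.001, 0.001]
wrist_force: [-0.1, 8.4, 11.5]
width: 0.0132
grasp_force: 63.3
[1.8369879  0.15141577 0.06096696]
```

```bash
python3 -m jog '{"dp":[[0,0,0],[0,0,0],[0,0,0],[0,0,0],[0,0,0],[0,0,0],[0,0,0],[0,0,0],[0,0,0],[0,0,0]],"angular":[[0,0,0.16],[0,0,0.16],[0,0,0.16],[0,0,0.16],[0,0,0.16],[0,0,0.16],[0,0,0.16],[0,0,0.14],[0,0,0],[0,0,0]]}'; python3 -c "
from h import *
s=read_state();print(s['ft_torque'],R.from_quat(s['orientation']).as_matrix()[:,0])"
```

```text
t: 8.4
eef_pos: [0.5676, -0.148, 0.1188]
orientation: [0.693, 0.721, 0.003, 0.001]
wrist_force: [7.6, 12.7, 10.0]
width: 0.0128
grasp_force: 62.8
[ 2.95969758 -1.58227586  0.02251613] [-0.04030874  0.99918348  0.00275462]
```

```bash
python3 -m jog '{"dp":[[0.008,0,0],[0,0,0],[0,0,0]],"angular":[[0,0,0.04],[0,0,0.04],[0,0,0]]}'; python3 -c "
from h import *
s=read_state();print(s['ft_torque'],R.from_quat(s['orientation']).as_matrix()[:,0])"
```

```text
t: 8.7
eef_pos: [0.5677, -0.1477, 0.1192]
orientation: [0.715, 0.699, 0.002, 0.002]
wrist_force: [5.8, 4.8, 7.8]
width: 0.0133
grasp_force: 64.8
[ 1.22905078 -1.51589659  1.2014675 ] [ 2.28835241e-02  9.99738087e-01 -3.20372135e-04]
```

At the end stop (the torque rises). Backing off slightly, then sliding the cover.

```bash
python3 -m jog '{"dp":[[0.02,0,0],[0.06,-0.002,0],[0.07,-0.002,0],[0.07,-0.002,0],[0.07,-0.002,0],[0.05,-0.001,0],[0,0,0],[0,0,0]],"angular":[[0,0,-0.03],[0,0,0],[0,0,0],[0,0,0],[0,0,0],[0,0,0],[0,0,0],[0,0,0]]}'; python3 -c "
from h import *
s=read_state();print(s['ft_torque'],R.from_quat(s['orientation']).as_matrix()[:,0])"
```

```text
t: 9.5
eef_pos: [0.5643, -0.0627, 0.1188]
orientation: [0.707, 0.707, 0.001, 0.001]
wrist_force: [0.7, 3.2, 8.6]
width: 0.013
grasp_force: 64.2
[ 0.66442854 -0.01656714  0.64513453] [-9.30193795e-04  9.99999207e-01 -8.48619207e-04]
```

```bash
python3 -m jog '{"dp":[[0.02,-0.001,0],[0.02,-0.001,0],[0.015,0,0],[0,0,0]],"angular":[[0,0,0],[0,0,0],[0,0,0],[0,0,0]]}'; python3 -m jog '{"dp":[[0.008,0,0],[0,0,0]],"angular":[[0,0,0],[0,0,0]]}'
```

```text
t: 9.9
eef_pos: [0.5638, -0.0497, 0.1188]
orientation: [0.707, 0.707, 0.0, 0.002]
wrist_force: [-0.1, -0.2, 10.3]
width: 0.0134
grasp_force: 64.1
t: 10.1
eef_pos: [0.5637, -0.0482, 0.1188]
orientation: [0.707, 0.707, -0.0, 0.002]
wrist_force: [-0.1, -1.5, 10.3]
width: 0.0134
grasp_force: 64.2
```

Not clearly at the stop yet, so I'm pushing until the force rises.

```bash
python3 -m jog '{"dp":[[0.008,0,0],[0.008,0,0],[0,0,0]],"angular":[[0,0,0],[0,0,0],[0,0,0]]}'; python3 -m jog '{"dp":[[0.008,0,0],[0,0,0]],"angular":[[0,0,0],[0,0,0]]}'
```

```text
t: 10.4
eef_pos: [0.5638, -0.0469, 0.1191]
orientation: [0.708, 0.706, -0.002, 0.004]
wrist_force: [-2.1, -14.3, 9.2]
width: 0.0134
grasp_force: 64.3
t: 10.6
eef_pos: [0.5639, -0.0463, 0.1192]
orientation: [0.708, 0.706, -0.003, 0.005]
wrist_force: [-2.3, -20.7, 9.1]
width: 0.0131
grasp_force: 64.4
```

The cover is at its end stop. I'm easing the knob up to its out position, opening, then going up and away.

```bash
python3 -m jog '{"dp":[[-0.01,0,-0.012],[0,0,-0.012],[0,0,-0.012],[0,0,0],[0,0,0]],"angular":[[0,0,0],[0,0,0],[0,0,0],[0,0,0],[0,0,0]]}'; python3 -m jog '{"dp":[[0,0,0],[0,0,0],[0,0,0],[0,0,0],[0,0,0],[0,0,0]],"angular":[[0,0,0],[0,0,0],[0,0,0],[0,0,0],[0,0,0],[0,0,0]]}' 0.4
```

```text
t: 11.1
eef_pos: [0.5638, -0.0467, 0.1272]
orientation: [0.708, 0.706, -0.001, 0.003]
wrist_force: [2.1, -10.8, 3.7]
width: 0.0132
grasp_force: 63.6
t: 11.7
eef_pos: [0.5627, -0.0436, 0.1261]
orientation: [0.707, 0.707, 0.0, -0.0]
wrist_force: [0.3, 0.0, -0.5]
width: 0.0514
grasp_force: 0.0
```

```bash
python3 -m jog '{"dp":[[0,0,-0.05],[0,0,-0.1],[0,0,-0.15],[0,0,-0.1],[-0.15,0,0],[-0.15,0,0],[-0.15,0,0],[-0.15,0,0],[0,0,0],[0,0,0]],"angular":[[0,0,0],[0,0,0],[0,0,0],[0,0,0],[0,0,0],[0,0,0],[0,0,0],[0,0,0],[0,0,0],[0,0,0]]}'
python3 - <<'E'
from h import *
np.set_printoptions(precision=4,suppress=True)
im=save("top","t9.png"); b=save("scene","s9.png")
for c in ["scene","top"]:
    for n,z in [("knob_grip",.159),("tape_measure",.112),("spare_pack",0),("tape_roll",0)]:
        for r in place_of(n,c)[:1]: print(c,n,r["confidence"],atz(c,r["centre"],z))
cv2.imwrite("pics/g.png",np.hstack([cv2.resize(im[150:290,190:420],None,fx=1.9,fy=1.9),cv2.resize(b[140:338,130:360],None,fx=1.35,fy=1.343)[:266]])[:,:,::-1])
E
```

```text
t: 12.7
eef_pos: [0.5625, -0.1942, 0.2268]
orientation: [0.708, 0.706, 0.0, 0.0]
wrist_force: [0.0, 1.9, 0.5]
width: 0.051
grasp_force: 0.0
scene knob_grip 0.8 [ 0.5628 -0.0548  0.159 ]
scene tape_measure 0.82 [0.5815 0.0559 0.112 ]
scene spare_pack 0.77 [0.522  0.1572 0.    ]
scene tape_roll 0.87 [ 0.558  -0.3387 -0.    ]
top knob_grip 0.83 [ 0.5617 -0.0451  0.159 ]
top tape_measure 0.8 [0.5848 0.0542 0.112 ]
top spare_pack 0.93 [0.5157 0.1535 0.    ]
```

View pics/g.png

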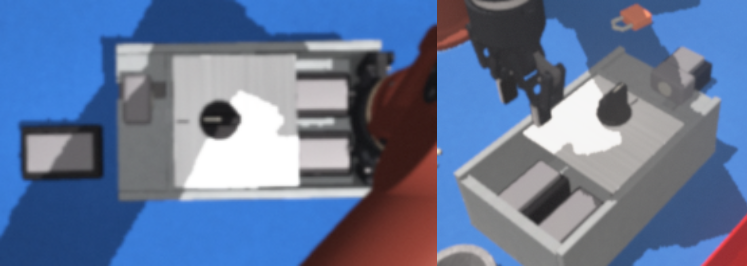

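The final views show the cover against the lip with the packs exposed. The bar lies along the box, and the tape measure, spare pack and tape roll haven't moved. I'm handing in.

```bash
python3 -c "
from cell import *
print(finish_job())"
```

```text
the job is handed in; nothing more can be done
None
```

The battery box is open and the job is handed in after about 13 s: I pushed the knob in, turned it clockwise to its end, slid the cover to its end stop and let the knob go, and the tape measure, spare pack and tape roll look unmoved; my first grip missed because the fingertips sit about 29 mm further back than stated, so they closed on top of the bar (about 5 N).

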